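Run down the wing nut of the corkscrew stand

ROBOT

A 6-joint arm with a two-finger parallel gripper is mounted at the origin on the work surface. World frame = base frame: x ahead of the robot, y to its left, z up, the work surface at z = 0. Lengths are in m, angles in rad, forces in N, time in s.
With the tool pointing down it reaches from about 0.375 to 0.825 m from the base axis. Payload 5.5 kg.
Tool frame: the origin (TCP) lies at the very end of the fingers, on their centre line; the grasp point (between the pads) lies 19 mm behind it; z points along the fingers, y is the direction in which the jaws open and shut (so a half turn about z gives the same grasp; the last joint's range is limited). The gripper opens to 85 mm and grips with 20 to 120 N. Pads are 22 mm wide; open, the fingers measure 114 mm over their backs; the gripper's body (76 mm by 85 mm) begins 54 mm behind the grasp point. The pads swing forward as they close: fully open they stand 13 mm farther back than shut.
Start: joints at [-1.191, 0.314, -0.047, 1.21, 0, 1.571], TCP at [0.222, -0.557, 0.231] pointing down, gripper open.
Joint ranges: [-2.67, 2.67], [-0.69, 1.73], [-1.03, 1.25], [-2.08, 2.16], [-1.42, 1.45], [-3.14, 3.14]. Speed limits (rad/s): [2.39, 2.39, 3.01, 3.14, 3.14, 3.14].

INTERFACE

Orientations are given as a rotation vector (axis times angle).
In Python, from workcell import sense, optics, ctrl gives the robot as it stands.
- The arm moves only by the tool jog_arm, never from a script. Its argument "steps" is a list of rows, each an object of numbers: "grip": the gripper's target within -1 to 1 (fully open at 1, half-way at 0, shut at -1); "x", "y", "z": the shift along the tool's x, y, z in m; "twist": the turn about the tool's z in rad. A call has 1 to 20 rows; each row shifts and turns the commanded pose from where the row before left it, along the tool's axes as they then stand; what a row does not reach is not made up. A row lasts 1/12 s, in which the tool goes at most 41.7 mm and 7.16 degrees, less where a joint would pass 70% of its speed; a pose out of reach is approached as far as the arm can. A call is refused whole if a number of a shift passes 0.0417 or a number of a turn 0.125, either way. A call with a gripper value outside its range is refused whole. The fingers move at their own pace and stop on an object; "newtons" is the grip in N (left out, the last holds). Time passes only in rows, so rows that do not move let the fingers close. It gives the time, the measured TCP pose, the force and the opening at its end, in the units of the state.
- sense(): the state, without advancing time (a new reading comes with each control period).
- optics.get_image(name): name is "side" or "top" or "wrist"; returns a dict with "image" (384x512x3 uint8, red, green, blue), "mtx" (3x3 intrinsics, pixels), "k1" (the pictures are not rectified: a ray, as slopes to the right and down, at radius r is drawn at 1 + k1 r^2 times it, then the intrinsics apply), "R" (3x3) and "t" (3): a world point X has camera coordinates R X + t. Camera axes: x right, y down, z forward; pixel columns grow to the right and rows downward; lengths in m; the calibration is good to about 2 mm. A picture is of the moment at which its call begins. There is no depth.
- ctrl.finish_job(): hands the job in, once; it reports no verdict.
The state is a dict: "time": time; "joint_pos": joint angles; "qvel": joint speeds; "joint_efforts": joint torques, N m; "position": TCP position; "ee_rot": TCP orientation; "force": force on the tool from outside, world axes, zero at the start; "torque": the same for the moment, N m; "finger_gap": opening from 0.0 (shut) to 1.0 (fully open).
Only numpy, scipy, OpenCV 4.12 (cv2) and the standard library are available. Lean on these libraries where they do the work, as an engineer would, in place of code of your own. Each camera call takes 0.05 s, during which the arm holds its last target. There are 200 camera calls.

TASK

The corkscrew stand on the bar cart is loose: turn the wing nut on its foot clockwise, seen from above, by pushing its wings round with a fingertip, stroke after stroke, until it is fully down and will turn no further. Only push the wings; never squeeze the nut between the fingers. Leave the bottle, the opener, the coasters and the ice bucket with its lid as they stand, and finish clear of everything.

Things in the scene. Friction and masses are not known exactly. Their poses are not given: they have to be found in the camera images.
- wing_nut (a joint): angle of the brass wing nut, rad, growing as it turns clockwise seen from above. The hard stop, where it sits fully down on its washer, is at 8.2; starts lie between 0 and 3.6 (0.7 to 1.3 turns to go). It takes 2 to 3 N at a wing to turn, stays where it is left, and sinks 0.6 mm per rad
- nut_center (a point): point on the nut's vertical axis at mid-height of its wings, 36 mm above the cart top when fully down, up to 5 mm more when loose. Turns with the nut: x points along one wing, the other, alike, is opposite. Each wing is an upright disc-shaped ear, 26 mm across and 9 mm thick, its centre 25 mm from the axis: 78 mm tip to tip, reaching 13 mm above and below this point
- stand: chrome corkscrew stand, fixed; origin on the nut's axis at cart-top level, z up. Foot plate 12 mm thick, x -46 to 54, y -200 to 60 mm. On its -x edge a flange stands 46 mm above the cart top, y -100 to 60 mm, inner face 42 mm from the nut's axis: no finger fits between it and a wing tip; the +x and +y sides are free. Lever corkscrew on a column, 330 mm high, within 60 mm of x 0, y -165 mm
- nut_side_p: the nut's surface on one side of its wings (its own +y side: both ears' faces and half the hub), listed to detect squeezing; origin on the axis 21 mm below nut_center, same axes. The hub is 24 mm across, its top 1 mm below nut_center; the fixed stud through it, 10 mm across, ends 55 mm above the cart top
- nut_side_m: the same for the other side (the nut's own -y side)
- nut_end_a: outer end of the wing on the nut's own +x side; origin 37.5 mm from the axis at mid-height of the wing
- nut_end_b: outer end of the opposite wing; origin 37.5 mm from the axis
- bottle: empty green glass bottle with a steel-topped stopper, 74 mm across, 305 mm high, loose, upright; origin at the centre of its underside
- opener: flat steel bottle opener, 120 mm long, 42 mm wide, 8 mm thick, loose, lying flat; origin on its underside near the middle, x along it
- coasters: stack of white ceramic coasters, 100 mm across, 32 mm high, loose; origin at the centre of its underside
- ice_bucket: round aluminium ice bucket, fixed, 176 mm across, about 200 mm high with its lid's knob; origin at the centre of its underside
- bucket_lid (a joint): opening angle of the ice bucket's hinged lid, rad, 0 shut
Not all that is in view belongs to the job. There is more than one size of the ice_bucket; the one meant has the size given above.

How it is judged:
By the outcome, as a careful person would: the job done as asked, in the order asked, and still so for the second after the job is handed in, with the robot touching nothing.
It also fails if it takes over 67 s, if anything falls off the work surface, if the arm or the gripper's body presses on something with over 40 N, if the wrist force passes 120 N, or if a joint passes its speed limit or range.

## Working session

There is one attempt and no reset: what is moved stays moved. The work goes in short steps, Python scripts to look and compute and a tool call to move; the robot and the scene stay as the last step left them, time stands still between calls to the robot, and variables do not carry over. Pictures are saved under pics/ and viewed, about 8 in all and at most 12, crops included, and the job is handed in when it is done.

Besides the shell and the picture viewer there is one more tool, called after ">>>" as name(argument=value, ...) on one line, values as JSON. jog_arm: Moves the arm, as the interface text tells. Its arguments: {"type":"object","properties":{"steps":{"type":"array"},"newtons":{"type":"number"}},"required":["steps"]}

```bash
mkdir -p pics; ls
python3 - <<'E'
from workcell import sense, optics
import cv2,pickle
s=sense(); print(s)
for n in("side","top"):
    d=optics.get_image(n); pickle.dump(d,open(f"pics/{n}0.pkl","wb")); print(n,d['mtx'].tolist(),d['k1'],d['R'].tolist(),d['t'])
    cv2.imwrite(f"pics/{n}0.png",cv2.resize(d["image"][:,:,::-1],(800,600),interpolation=cv2.INTER_CUBIC))
E
```

```text
pics
{'time': 0.0, 'joint_pos': array([-1.19097725e+00,  3.14200049e-01, -4.80579920e-02,  1.21017633e+00,
       -1.68761519e-05,  1.57080236e+00]), 'qvel': array([ 0.00066207,  0.00168582, -0.00153878,  0.00127299, -0.00037271,
       -0.00109159]), 'joint_efforts': array([ 6.63372521e-04, -5.39595830e+01,  3.39747298e+01,  1.90370047e-02,
       -1.98282287e-06, -1.10568621e-05]), 'position': array([ 0.22224028, -0.55672508,  0.23045936]), 'ee_rot': array([-3.08353615e+00, -5.92726309e-01,  5.11489551e-04]), 'force': array([0.7647112 , 0.08244006, 0.17975603]), 'torque': array([0.02955525, 0.0405925 , 0.00127324]), 'finger_gap': 1.0012310259366315}
side [[457.81999552269895, 0.0, 251.8754881874588], [0.0, 457.81999552269895, 191.99677377321802], [0.0, 0.0, 1.0]] -0.12569281187101403 [[0.1620743690727837, 0.9867581902033679, -0.006338213962408473], [0.9354153462546464, -0.15568027973295373, -0.31742996155619735], [-0.314213349304193, 0.0455183981357363, -0.9482605372734846]] [ 0.01737262 -0.39676337  1.48077251]
top [[385.2948804957508, 0.0, 257.09597066365103], [0.0, 385.2948804957508, 186.33893179339287], [0.0, 0.0, 1.0]] 0.04386790371720704 [[0.019367813184426028, -0.9997068546771926, -0.014529023500834487], [-0.9978929236625074, -0.01842855340452641, -0.0622101384318507], [0.061924152935237446, 0.01570328407853438, -0.9979573167988709]] [-0.08506281  0.42816627  1.24521709]
```

View pics/top0.png

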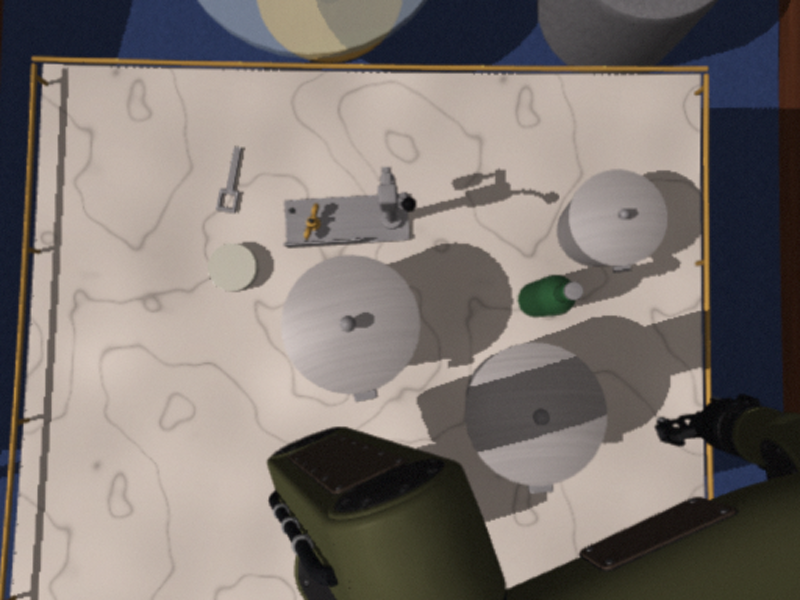

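View pics/side0.png

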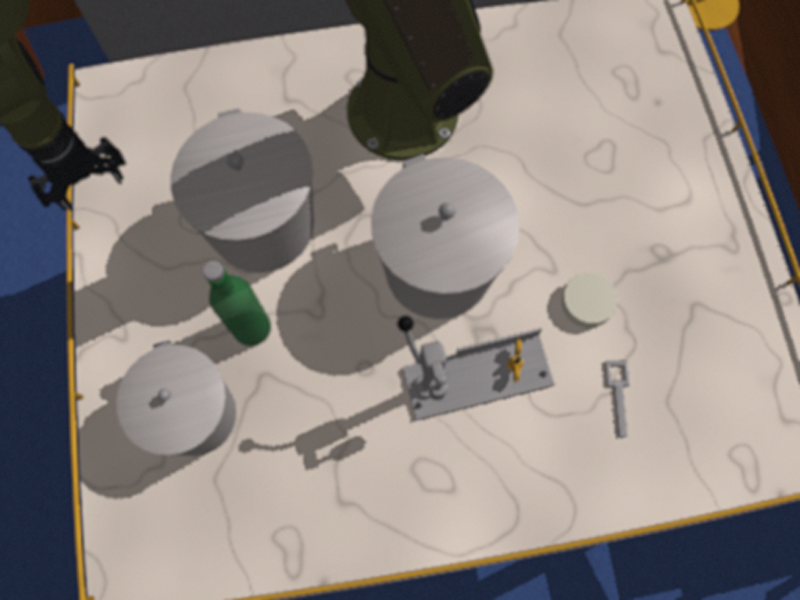

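The nut shows at about (312,222) in the top view and (516,358) in the side view. The flange is on the robot's side and the column is to the right. I'll crop in closer.

```bash
cat > h.py <<'E'
import numpy as np,cv2
def ray(d,u,v):
    K=d['mtx']; x=np.array([(u-K[0,2])/K[0,0],(v-K[1,2])/K[1,1]]); y=x.copy()
    for _ in range(20): y=x/(1+d['k1']*(y@y))
    R=np.array(d['R']); return -R.T@d['t'], R.T@np.array([*y,1])
def onz(d,u,v,z):
    c,r=ray(d,u,v); return c+r*(z-c[2])/r[2]
def proj(d,X):
    p=np.array(d['R'])@np.array(X)+d['t']; y=p[:2]/p[2]; y=y*(1+d['k1']*(y@y)); K=d['mtx']
    return K[0,0]*y[0]+K[0,2],K[1,1]*y[1]+K[1,2]
def crop(d,u0,v0,w,h,s,f):
    im=d['image'][v0:v0+h,u0:u0+w,::-1]; cv2.imwrite(f,cv2.resize(im,(w*s,h*s),interpolation=cv2.INTER_CUBIC))
E
python3 - <<'E'
import pickle,cv2,numpy as np
from h import *
a=pickle.load(open('pics/top0.pkl','rb'));b=pickle.load(open('pics/side0.pkl','rb'))
crop(a,175,100,100,65,6,'pics/ct.png');crop(b,250,200,110,75,6,'pics/cs.png')
x=cv2.imread('pics/ct.png');y=cv2.imread('pics/cs.png')
# stack within 800x600: width 600, 390 ; separate scaled
y=cv2.resize(y,None,fx=.5,fy=.5) if 0 else y
cv2.imwrite('pics/cs.png',y)
for n,d,pts in(("top",a,[(312,222)]),("side",b,[(516,358)])):
    for p in pts: print(n,onz(d,p[0]*.64,p[1]*.64,.038))
E
```

```text
top [0.5676601 0.1105311 0.038    ]
side [0.56632366 0.11125215 0.038     ]
```

View pics/ct.png

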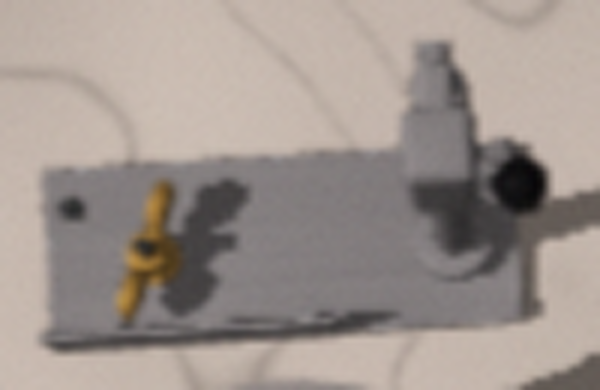

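View pics/cs.png

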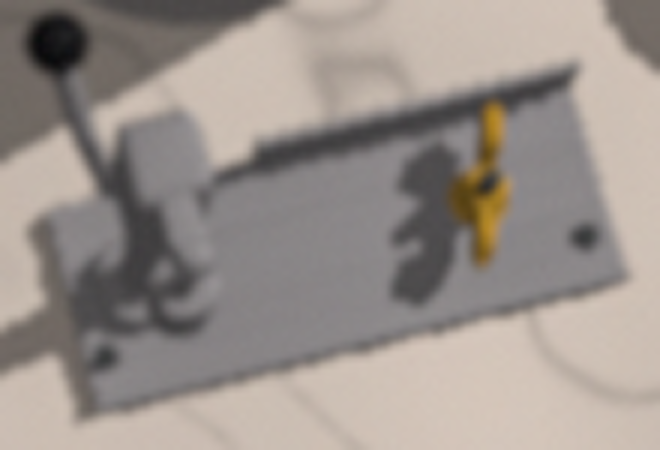

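Run:
```python
import pickle
from h import *
a=pickle.load(open('pics/top0.pkl','rb'));b=pickle.load(open('pics/side0.pkl','rb'))
T=lambda u,v,z:onz(a,175+(u+.5)/6-.5,100+(v+.5)/6-.5,z)
S=lambda u,v,z:onz(b,250+(u+.5)/6-.5,200+(v+.5)/6-.5,z)
for n,p in dict(tip1=T(164,185,.038),tip2=T(124,318,.038),stud=T(146,247,.055),cFL=T(43,170,.012),
 s_tip1=S(494,105,.04),s_tip2=S(482,262,.038),s_stud=S(489,183,.055),s_cFL=S(628,275,.012),s_cFR=S(85,415,.012),s_flL=S(577,68,.046),tflL=T(42,334,.046)).items(): print(n,p.round(4))
```

```text
tip1 [0.6057 0.1043 0.038 ]
tip2 [0.5333 0.1239 0.038 ]
stud [0.5689 0.1102 0.055 ]
cFL [0.6182 0.1753 0.012 ]
s_tip1 [0.5335 0.1229 0.04  ]
s_tip2 [0.6055 0.1019 0.038 ]
s_stud [0.573  0.1094 0.055 ]
s_cFL [0.6185 0.174  0.012 ]
s_cFR [ 0.6407 -0.0894  0.012 ]
s_flL [0.5239 0.1641 0.046 ]
tflL [0.5227 0.1659 0.046 ]
```

>>> jog_arm(steps=[{"grip": -1,"z": -0.034},{"grip": -1,"z": -0.034},{"grip": -1,"z": -0.034},{"grip": -1,"z": -0.034},{"grip": -1,"z": -0.034},{"grip": -1},{"grip": -1}], newtons=40)

```text
invalid input
```

>>> jog_arm(steps=[{"x": 0.0304,"y": -0.0249},{"x": 0.0304,"y": -0.0249},{"x": 0.0304,"y": -0.0249},{"x": 0.0304,"y": -0.0249},{"x": 0.0304,"y": -0.0249},{"x": 0.0304,"y": -0.0249},{"x": 0.0304,"y": -0.0249},{"x": 0.0304,"y": -0.0249},{"x": 0.0304,"y": -0.0249},{"x": 0.0304,"y": -0.0249},{"x": 0.0304,"y": -0.0249},{"x": 0.0304,"y": -0.0249},{"x": 0.0304,"y": -0.0249},{"x": 0.0304,"y": -0.0249},{"x": 0.0304,"y": -0.0249},{"x": 0.0304,"y": -0.0249},{"x": 0.0304,"y": -0.0249},{"x": 0.0304,"y": -0.0249},{"x": 0.0304,"y": -0.0249},{"x": 0.0304,"y": -0.0249}])

```text
invalid input
```

>>> jog_arm(steps=[{"twist": -0.125},{"twist": -0.125},{"twist": -0.125},{"twist": -0.125},{"twist": -0.125},{"twist": -0.125},{"twist": -0.125},{"twist": -0.125},{"twist": -0.125},{"twist": -0.125},{"twist": -0.125},{"twist": -0.125},{"twist": -0.125},{"twist": -0.125},{"twist": -0.125},{"twist": -0.125},{"twist": -0.125},{"twist": -0.125},{"twist": -0.125},{"twist": -0.115}])

```text
invalid input
```

>>> jog_arm(steps=[{"grip": -1,"x": 0,"y": 0,"z": -0.034,"twist": 0},{"grip": -1,"x": 0,"y": 0,"z": -0.034,"twist": 0},{"grip": -1,"x": 0,"y": 0,"z": -0.034,"twist": 0},{"grip": -1,"x": 0,"y": 0,"z": -0.034,"twist": 0},{"grip": -1,"x": 0,"y": 0,"z": -0.034,"twist": 0}], newtons=40)

```text
time: 0.52
position: [0.2223, -0.5567, 0.4026]
ee_rot: [-3.084, -0.593, 0.0]
force: [1.3, -0.9, 1.2]
finger_gap: 0.297
```

>>> jog_arm(steps=[{"grip": -1,"x": 0.0304,"y": -0.0249,"z": 0,"twist": 0},{"grip": -1,"x": 0.0304,"y": -0.0249,"z": 0,"twist": 0},{"grip": -1,"x": 0.0304,"y": -0.0249,"z": 0,"twist": 0},{"grip": -1,"x": 0.0304,"y": -0.0249,"z": 0,"twist": 0},{"grip": -1,"x": 0.0304,"y": -0.0249,"z": 0,"twist": 0},{"grip": -1,"x": 0.0304,"y": -0.0249,"z": 0,"twist": 0},{"grip": -1,"x": 0.0304,"y": -0.0249,"z": 0,"twist": 0},{"grip": -1,"x": 0.0304,"y": -0.0249,"z": 0,"twist": 0},{"grip": -1,"x": 0.0304,"y": -0.0249,"z": 0,"twist": 0},{"grip": -1,"x": 0.0304,"y": -0.0249,"z": 0,"twist": 0},{"grip": -1,"x": 0.0304,"y": -0.0249,"z": 0,"twist": 0},{"grip": -1,"x": 0.0304,"y": -0.0249,"z": 0,"twist": 0},{"grip": -1,"x": 0.0304,"y": -0.0249,"z": 0,"twist": 0},{"grip": -1,"x": 0.0304,"y": -0.0249,"z": 0,"twist": 0},{"grip": -1,"x": 0.0304,"y": -0.0249,"z": 0,"twist": 0},{"grip": -1,"x": 0.0304,"y": -0.0249,"z": 0,"twist": 0},{"grip": -1,"x": 0.0304,"y": -0.0249,"z": 0,"twist": 0},{"grip": -1,"x": 0.0304,"y": -0.0249,"z": 0,"twist": 0},{"grip": -1,"x": 0.0304,"y": -0.0249,"z": 0,"twist": 0},{"grip": -1,"x": 0.0304,"y": -0.0249,"z": 0,"twist": 0}])

```text
time: 2.18
position: [0.6029, 0.1326, 0.4009]
ee_rot: [3.085, 0.593, -0.001]
force: [1.3, -0.3, 0.4]
finger_gap: -0.0
```

>>> jog_arm(steps=[{"grip": -1,"x": 0,"y": 0,"z": 0,"twist": -0.125},{"grip": -1,"x": 0,"y": 0,"z": 0,"twist": -0.125},{"grip": -1,"x": 0,"y": 0,"z": 0,"twist": -0.125},{"grip": -1,"x": 0,"y": 0,"z": 0,"twist": -0.125},{"grip": -1,"x": 0,"y": 0,"z": 0,"twist": -0.125},{"grip": -1,"x": 0,"y": 0,"z": 0,"twist": -0.125},{"grip": -1,"x": 0,"y": 0,"z": 0,"twist": -0.125},{"grip": -1,"x": 0,"y": 0,"z": 0,"twist": -0.125},{"grip": -1,"x": 0,"y": 0,"z": 0,"twist": -0.125},{"grip": -1,"x": 0,"y": 0,"z": 0,"twist": -0.125},{"grip": -1,"x": 0,"y": 0,"z": 0,"twist": -0.125},{"grip": -1,"x": 0,"y": 0,"z": 0,"twist": -0.125},{"grip": -1,"x": 0,"y": 0,"z": 0,"twist": -0.125},{"grip": -1,"x": 0,"y": 0,"z": 0,"twist": -0.125},{"grip": -1,"x": 0,"y": 0,"z": 0,"twist": -0.125},{"grip": -1,"x": 0,"y": 0,"z": 0,"twist": -0.125},{"grip": -1,"x": 0,"y": 0,"z": 0,"twist": -0.125},{"grip": -1,"x": 0,"y": 0,"z": 0,"twist": -0.125},{"grip": -1,"x": 0,"y": 0,"z": 0,"twist": -0.125},{"grip": -1,"x": 0,"y": 0,"z": 0,"twist": -0.115}])

```text
time: 3.85
position: [0.6023, 0.1306, 0.4007]
ee_rot: [-0.416, -3.113, 0.001]
force: [1.0, 0.1, 0.7]
finger_gap: -0.003
```

```bash
cat >> h.py <<'E'
from scipy.spatial.transform import Rotation as Ro
def st(s):
    R=Ro.from_rotvec(s['ee_rot']).as_matrix()
    print('t',round(s['time'],2),'p',s['position'].round(4),'yaw',round(float(np.arctan2(R[1,0],R[0,0])),3),'tilt',R[:2,2].round(3),'q',s['joint_pos'].round(2),'F',s['force'].round(1),'gap',round(s['finger_gap'],3))
    return R
E
python3 - <<'E'
from workcell import sense,optics
from h import *
R=st(sense()); d=optics.get_image("wrist"); t=optics.get_image('top')
w=cv2.resize(d['image'][:,:,::-1],(480,360),interpolation=cv2.INTER_CUBIC)
c=cv2.resize(t['image'][100:165,175:275,::-1],(320,360))
cv2.imwrite('pics/w1.png',np.hstack([w,c])); import pickle; pickle.dump(d,open('pics/w1.pkl','wb'))
E
```

```text
t 3.85 p [0.6023 0.1306 0.4007] yaw 2.876 tilt [-0.001 -0.   ] q [ 0.21  0.35  0.39  1.61 -0.    0.48] F [1.  0.1 0.7] gap -0.003
```

View pics/w1.png

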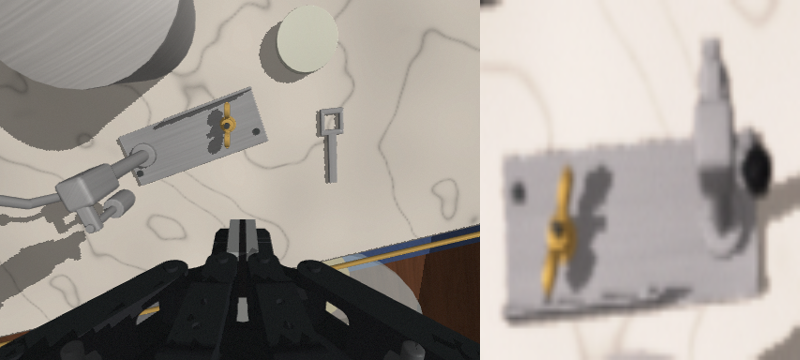

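>>> jog_arm(steps=[{"grip": -1,"x": 0,"y": 0,"z": 0.037,"twist": 0},{"grip": -1,"x": 0,"y": 0,"z": 0.037,"twist": 0},{"grip": -1,"x": 0,"y": 0,"z": 0.037,"twist": 0},{"grip": -1,"x": 0,"y": 0,"z": 0.037,"twist": 0},{"grip": -1,"x": 0,"y": 0,"z": 0.037,"twist": 0},{"grip": -1,"x": 0,"y": 0,"z": 0.037,"twist": 0},{"grip": -1,"x": 0,"y": 0,"z": 0.037,"twist": 0},{"grip": -1,"x": 0,"y": 0,"z": 0.037,"twist": 0},{"grip": -1,"x": 0,"y": 0,"z": 0.02,"twist": 0},{"grip": -1,"x": 0,"y": 0,"z": 0,"twist": 0}])

```text
time: 4.78
position: [0.598, 0.1297, 0.0796]
ee_rot: [-0.429, -3.103, 0.005]
force: [-1.5, 0.7, -0.1]
finger_gap: 0.001
```

Run:
```python
from workcell import sense,optics
from h import *
import pickle
w=pickle.load(open('pics/w1.pkl','rb')); k=512/480
for n,p,z in(('stud',(228,125),.055),('tipfar',(232,146),.038),('tipnear',(226,103),.038),('cFL',(268,139),.012)): print(n,onz(w,p[0]*k,p[1]*k,z))
R=st(sense()); d=optics.get_image("wrist"); 
cv2.imwrite('pics/w2.png',cv2.resize(d['image'][:,:,::-1],(800,600),interpolation=cv2.INTER_CUBIC)); pickle.dump(d,open('pics/w2.pkl','wb'))
```

```text
stud [0.5681338  0.11520381 0.055     ]
tipfar [0.60642056 0.11070059 0.038     ]
tipnear [0.5331293  0.12088526 0.038     ]
cFL [0.61521175 0.17643568 0.012     ]
t 4.78 p [0.598  0.1297 0.0796] yaw 2.867 tilt [-0.009 -0.002] q [ 0.21  0.44 -0.22  0.92  0.    0.49] F [-1.5  0.7 -0.1] gap 0.001
```

View pics/w2.png

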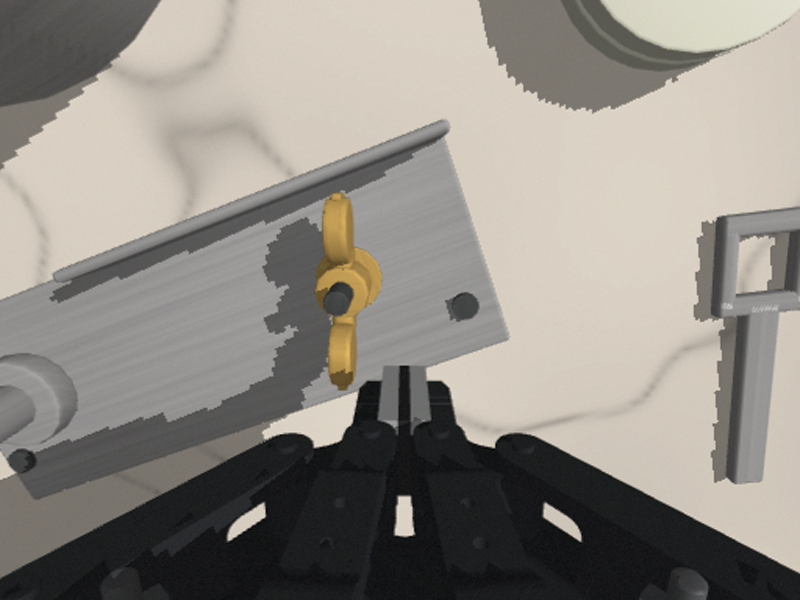

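Run:
```python
from h import *
import pickle
w=pickle.load(open('pics/w2.pkl','rb')); k=.64
for n,p,z in(('stud',(338,298),.055),('tipF',(342,388),.040),('tipN',(338,194),.04),('cFL',(508,338),.012),('fl',(447,123),.046),('fl2',(58,275),.046),('hubtop',(343,290),.039),('tcp?',(404,366),.08)): print(n,onz(w,p[0]*k,p[1]*k,z).round(4))
```

```text
stud [0.5669 0.1138 0.055 ]
tipF [0.6079 0.1001 0.04  ]
tipN [0.5319 0.123  0.04  ]
cFL [0.6165 0.1751 0.012 ]
fl [0.5193 0.1677 0.046 ]
fl2 [0.5315 0.0124 0.046 ]
hubtop [0.5679 0.1133 0.039 ]
tcp? [0.5887 0.1327 0.08  ]
```

>>> jog_arm(steps=[{"grip": -1,"x": -0.005,"y": 0,"z": 0.01,"twist": 0},{"grip": -1,"x": 0,"y": 0,"z": 0.02,"twist": 0},{"grip": -1,"x": 0,"y": 0,"z": 0.02,"twist": 0},{"grip": -1,"x": 0,"y": 0,"z": 0,"twist": 0},{"grip": -1,"x": 0,"y": -0.002,"z": 0,"twist": 0},{"grip": -1,"x": 0,"y": -0.002,"z": 0,"twist": 0},{"grip": -1,"x": 0,"y": -0.002,"z": 0,"twist": 0},{"grip": -1,"x": 0,"y": 0,"z": 0,"twist": 0}])

```text
time: 5.5
position: [0.6069, 0.1233, 0.037]
ee_rot: [0.426, 3.11, 0.001]
force: [-0.5, -0.0, 0.5]
finger_gap: 0.002
```

```bash
cat >> h.py <<'E'
C=np.array([.569,.112])
def rel(s):
    R=st(s); c=R[:2,:2].T@(C-s['position'][:2]); yaw=np.arctan2(R[1,0],R[0,0]); print('c in tool',c.round(4),'theta',round(float(yaw-np.pi if yaw>0 else yaw+np.pi),3))
def look(f):
    from workcell import optics
    d=optics.get_image("wrist"); cv2.imwrite(f,cv2.resize(d['image'][:,:,::-1],(800,600),interpolation=cv2.INTER_CUBIC)); return d
E
python3 -c "
from workcell import sense
from h import *
rel(sense())"
```

```text
t 5.5 p [0.6069 0.1233 0.037 ] yaw 2.869 tilt [0.003 0.   ] q [ 0.2   0.49 -0.26  0.82 -0.    0.47] F [-0.5 -0.   0.5] gap 0.002
c in tool [ 0.0334 -0.0211] theta -0.272
```

>>> jog_arm(steps=[{"grip": -1,"x": 0.005,"y": 0,"z": 0.006,"twist": 0},{"grip": -1,"x": 0,"y": -0.002,"z": 0,"twist": 0},{"grip": -1,"x": -0.0021,"y": -0.0035,"z": 0,"twist": 0.12},{"grip": -1,"x": -0.0021,"y": -0.0035,"z": 0,"twist": 0.12},{"grip": -1,"x": -0.0021,"y": -0.0035,"z": 0,"twist": 0.12},{"grip": -1,"x": -0.0021,"y": -0.0035,"z": 0,"twist": 0.12},{"grip": -1,"x": -0.0021,"y": -0.0035,"z": 0,"twist": 0.12},{"grip": -1,"x": 0,"y": 0,"z": 0,"twist": 0}])

```text
time: 6.17
position: [0.6006, 0.1028, 0.0292]
ee_rot: [-1.331, -2.845, -0.001]
force: [0.1, 1.0, -0.1]
finger_gap: 0.0
```

```bash
python3 -c "
from workcell import sense
from h import *
rel(sense());look('pics/w3.png')"
```

```text
t 6.17 p [0.6006 0.1028 0.0292] yaw 2.267 tilt [-0.     0.001] q [ 0.17  0.48 -0.29  0.8   0.    1.04] F [ 0.1  1.  -0.1] gap 0.0
c in tool [ 0.0273 -0.0184] theta -0.875
```

View pics/w3.png

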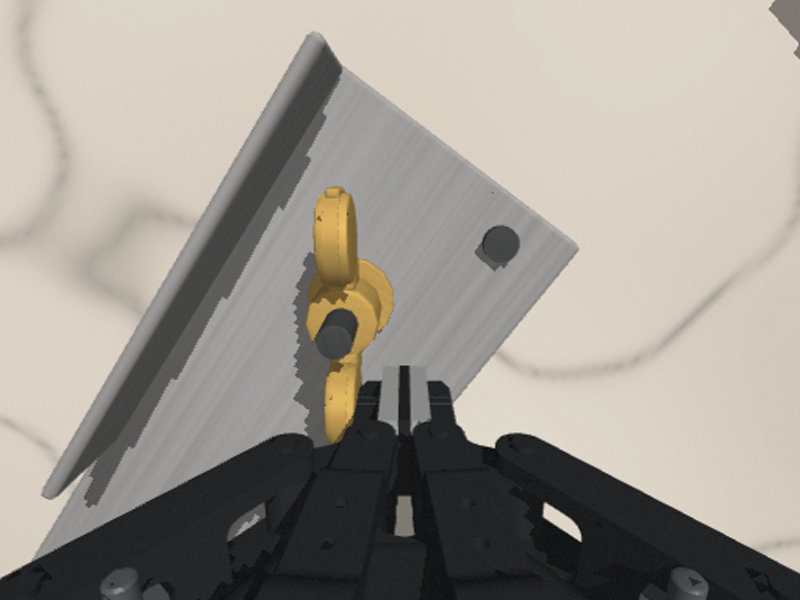

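>>> jog_arm(steps=[{"grip": -1,"x": -0.0021,"y": -0.0035,"z": 0,"twist": 0.12},{"grip": -1,"x": -0.0021,"y": -0.0035,"z": 0,"twist": 0.12},{"grip": -1,"x": -0.0021,"y": -0.0035,"z": 0,"twist": 0.12},{"grip": -1,"x": -0.0021,"y": -0.0035,"z": 0,"twist": 0.12},{"grip": -1,"x": -0.0021,"y": -0.0035,"z": 0,"twist": 0.12},{"grip": -1,"x": -0.0021,"y": -0.0035,"z": 0,"twist": 0.12},{"grip": -1,"x": -0.0021,"y": -0.0035,"z": 0,"twist": 0.12},{"grip": -1,"x": -0.0021,"y": -0.0035,"z": 0,"twist": 0.12},{"grip": -1,"x": 0,"y": 0,"z": 0,"twist": 0}])

```text
time: 6.97
position: [0.5795, 0.0798, 0.0295]
ee_rot: [2.491, 1.913, 0.001]
force: [1.2, 0.2, 0.1]
finger_gap: 0.002
```

```bash
python3 -c "
from workcell import sense
from h import *
import pickle
rel(sense())
a=pickle.load(open('pics/top0.pkl','rb'))
for h in (.18,.25,.3):
  print(h,onz(a,350*.64,256*.64,h).round(3),onz(a,281*.64,325*.64,h).round(3),onz(a,420*.64,325*.64,h).round(3),onz(a,350*.64,392*.64,h).round(3))
b=pickle.load(open('pics/side0.pkl','rb'))
print(onz(b,445*.64,292*.64,.2),onz(b,440*.64,317*.64,0))"
```

```text
t 6.97 p [0.5795 0.0798 0.0295] yaw 1.31 tilt [ 0.001 -0.   ] q [ 0.14  0.44 -0.36  0.77 -0.    1.97] F [1.2 0.2 0.1] gap 0.002
c in tool [ 0.0283 -0.0185] theta -1.832
0.18 [0.482 0.016 0.18 ] [0.354 0.137 0.18 ] [ 0.359 -0.114  0.18 ] [0.237 0.01  0.18 ]
0.25 [0.473 0.008 0.25 ] [0.354 0.122 0.25 ] [ 0.358 -0.113  0.25 ] [0.244 0.003 0.25 ]
0.3 [0.467 0.003 0.3  ] [0.354 0.111 0.3  ] [ 0.358 -0.112  0.3  ] [ 0.249 -0.002  0.3  ]
[ 0.47649226 -0.01138062  0.2       ] [ 0.45736685 -0.00471383  0.        ]
```

>>> jog_arm(steps=[{"grip": -1,"x": 0,"y": 0.006,"z": 0,"twist": 0},{"grip": -1,"x": 0,"y": 0,"z": -0.02,"twist": 0},{"grip": -1,"x": 0,"y": 0,"z": -0.02,"twist": 0},{"grip": -1,"x": 0.0033,"y": 0.0032,"z": 0,"twist": -0.125},{"grip": -1,"x": 0.0033,"y": 0.0032,"z": 0,"twist": -0.125},{"grip": -1,"x": 0.0033,"y": 0.0032,"z": 0,"twist": -0.125},{"grip": -1,"x": 0.0033,"y": 0.0032,"z": 0,"twist": -0.125},{"grip": -1,"x": 0.0033,"y": 0.0032,"z": 0,"twist": -0.125},{"grip": -1,"x": 0.0033,"y": 0.0032,"z": 0,"twist": -0.125},{"grip": -1,"x": 0.0033,"y": 0.0032,"z": 0,"twist": -0.125},{"grip": -1,"x": 0.0033,"y": 0.0032,"z": 0,"twist": -0.125},{"grip": -1,"x": 0.0033,"y": 0.0032,"z": 0,"twist": -0.125},{"grip": -1,"x": 0.0033,"y": 0.0032,"z": 0,"twist": -0.125},{"grip": -1,"x": 0.0033,"y": 0.0032,"z": 0,"twist": -0.125},{"grip": -1,"x": 0.0033,"y": 0.0032,"z": 0,"twist": -0.125},{"grip": -1,"x": 0.0033,"y": 0.0032,"z": 0,"twist": -0.125},{"grip": -1,"x": 0.0033,"y": 0.0032,"z": 0,"twist": -0.125},{"grip": -1,"x": 0.0033,"y": 0.0032,"z": 0,"twist": -0.125},{"grip": -1,"x": 0.0033,"y": 0.0032,"z": 0,"twist": -0.125},{"grip": -1,"x": 0.0033,"y": 0.0032,"z": 0,"twist": -0.125}])

```text
time: 8.63
position: [0.5873, 0.1427, 0.0691]
ee_rot: [0.477, -3.105, 0.001]
force: [-0.1, -1.4, -0.1]
finger_gap: 0.003
```

>>> jog_arm(steps=[{"grip": -1,"x": 0.0033,"y": 0.0032,"z": 0,"twist": -0.125},{"grip": -1,"x": 0.0033,"y": 0.0032,"z": 0,"twist": -0.125},{"grip": -1,"x": 0.0033,"y": 0.0032,"z": 0,"twist": -0.125},{"grip": -1,"x": 0.0033,"y": 0.0032,"z": 0,"twist": -0.125},{"grip": -1,"x": 0.0033,"y": 0.0032,"z": 0,"twist": -0.125},{"grip": -1,"x": 0.0033,"y": 0.0032,"z": 0,"twist": -0.125},{"grip": -1,"x": 0.0033,"y": 0.0032,"z": 0,"twist": -0.125},{"grip": -1,"x": 0.0033,"y": 0.0032,"z": 0,"twist": -0.125},{"grip": -1,"x": 0,"y": 0,"z": 0,"twist": 0}])

```text
time: 9.38
position: [0.5512, 0.1437, 0.0691]
ee_rot: [1.901, -2.499, -0.0]
force: [0.0, 0.4, -0.7]
finger_gap: -0.001
```

```bash
python3 -c "
from workcell import sense
from h import *
rel(sense());look('pics/w4.png')"
```

```text
t 9.38 p [0.5512 0.1437 0.0691] yaw -1.841 tilt [-0.001 -0.001] q [ 0.26  0.37 -0.35  0.85 -0.   -1.05] F [ 0.   0.4 -0.7] gap -0.001
c in tool [ 0.0258 -0.0256] theta 1.301
```

View pics/w4.png

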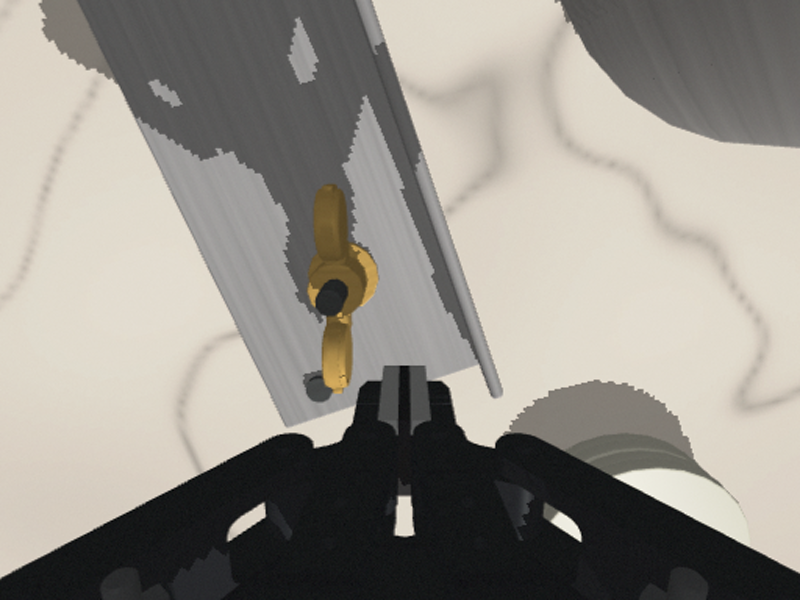

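>>> jog_arm(steps=[{"grip": -1,"x": -0.001,"y": 0,"z": 0.02,"twist": 0},{"grip": -1,"x": -0.001,"y": 0,"z": 0.02,"twist": 0},{"grip": -1,"x": 0,"y": -0.003,"z": 0,"twist": 0},{"grip": -1,"x": 0,"y": -0.003,"z": 0,"twist": 0},{"grip": -1,"x": -0.0021,"y": -0.0035,"z": 0,"twist": 0.12},{"grip": -1,"x": -0.0021,"y": -0.0035,"z": 0,"twist": 0.12},{"grip": -1,"x": -0.0021,"y": -0.0035,"z": 0,"twist": 0.12},{"grip": -1,"x": -0.0021,"y": -0.0035,"z": 0,"twist": 0.12},{"grip": -1,"x": -0.0021,"y": -0.0035,"z": 0,"twist": 0.12},{"grip": -1,"x": -0.0021,"y": -0.0035,"z": 0,"twist": 0.12},{"grip": -1,"x": -0.0021,"y": -0.0035,"z": 0,"twist": 0.12},{"grip": -1,"x": -0.0021,"y": -0.0035,"z": 0,"twist": 0.12},{"grip": -1,"x": -0.0021,"y": -0.0035,"z": 0,"twist": 0.12},{"grip": -1,"x": -0.0021,"y": -0.0035,"z": 0,"twist": 0.12}])

```text
time: 10.6
position: [0.5962, 0.1345, 0.0305]
ee_rot: [-0.137, 3.138, 0.003]
force: [-0.7, 2.2, -1.4]
finger_gap: -0.004
```

```bash
python3 -c "
from workcell import sense
from h import *
rel(sense())"
```

```text
t 10.6 p [0.5962 0.1345 0.0305] yaw -3.054 tilt [0.001 0.002] q [ 0.22  0.48 -0.29  0.8   0.    0.13] F [-0.7  2.2 -1.4] gap -0.004
c in tool [ 0.0291 -0.02  ] theta 0.087
```

>>> jog_arm(steps=[{"grip": -1,"x": -0.0021,"y": -0.0035,"z": 0,"twist": 0.12},{"grip": -1,"x": -0.0021,"y": -0.0035,"z": 0,"twist": 0.12},{"grip": -1,"x": -0.0021,"y": -0.0035,"z": 0,"twist": 0.12},{"grip": -1,"x": -0.0021,"y": -0.0035,"z": 0,"twist": 0.12},{"grip": -1,"x": -0.0021,"y": -0.0035,"z": 0,"twist": 0.12},{"grip": -1,"x": -0.0021,"y": -0.0035,"z": 0,"twist": 0.12},{"grip": -1,"x": -0.0021,"y": -0.0035,"z": 0,"twist": 0.12},{"grip": -1,"x": -0.0021,"y": -0.0035,"z": 0,"twist": 0.12},{"grip": -1,"x": -0.0021,"y": -0.0035,"z": 0,"twist": 0.12},{"grip": -1,"x": -0.0021,"y": -0.0035,"z": 0,"twist": 0.12},{"grip": -1,"x": -0.0021,"y": -0.0035,"z": 0,"twist": 0.12},{"grip": -1,"x": -0.0021,"y": -0.0035,"z": 0,"twist": 0.12}])

```text
time: 11.6
position: [0.5969, 0.0887, 0.0312]
ee_rot: [1.966, 2.447, 0.005]
force: [3.3, -0.3, -1.2]
finger_gap: -0.0
```

>>> jog_arm(steps=[{"grip": -1,"x": -0.0011,"y": -0.0018,"z": 0,"twist": 0.06},{"grip": -1,"x": -0.0011,"y": -0.0018,"z": 0,"twist": 0.06},{"grip": -1,"x": -0.0011,"y": -0.0018,"z": 0,"twist": 0.06},{"grip": -1,"x": 0,"y": 0,"z": 0,"twist": 0}])

```text
time: 11.93
position: [0.5914, 0.0842, 0.031]
ee_rot: [2.173, 2.265, 0.003]
force: [2.3, -2.0, 1.4]
finger_gap: -0.002
```

```bash
python3 -c "
from workcell import sense
from h import *
rel(sense())"
```

```text
t 11.93 p [0.5914 0.0842 0.031 ] yaw 1.612 tilt [ 0.003 -0.001] q [ 0.14  0.46 -0.33  0.79 -0.    1.67] F [ 2.3 -2.   1.4] gap -0.002
c in tool [ 0.0287 -0.0212] theta -1.529
```

>>> jog_arm(steps=[{"grip": -1,"x": -0.0011,"y": -0.0018,"z": 0,"twist": 0.06},{"grip": -1,"x": -0.0011,"y": -0.0018,"z": 0,"twist": 0.06},{"grip": -1,"x": -0.0011,"y": -0.0018,"z": 0,"twist": 0.06},{"grip": -1,"x": 0,"y": -0.001,"z": 0,"twist": 0}])

```text
time: 12.27
position: [0.5846, 0.0812, 0.0307]
ee_rot: [2.366, 2.063, 0.003]
force: [2.0, -1.0, -0.1]
finger_gap: 0.004
```

>>> jog_arm(steps=[{"grip": -1,"x": -0.0011,"y": -0.0018,"z": 0,"twist": 0.06},{"grip": -1,"x": -0.0011,"y": -0.0018,"z": 0,"twist": 0.06},{"grip": -1,"x": 0,"y": -0.001,"z": 0,"twist": 0}])

```text
time: 12.52
position: [0.5793, 0.0801, 0.0304]
ee_rot: [2.485, 1.919, 0.002]
force: [2.0, -1.5, 1.3]
finger_gap: -0.001
```

```bash
python3 -c "
from workcell import sense
from h import *
rel(sense())"
```

```text
t 12.52 p [0.5793 0.0801 0.0304] yaw 1.315 tilt [ 0.002 -0.   ] q [ 0.14  0.44 -0.36  0.77 -0.    1.96] F [ 2.  -1.5  1.3] gap -0.001
c in tool [ 0.0283 -0.018 ] theta -1.826
```

>>> jog_arm(steps=[{"grip": -1,"x": -0.0011,"y": -0.0018,"z": 0,"twist": 0.06},{"grip": -1,"x": -0.0011,"y": -0.0018,"z": 0,"twist": 0.06},{"grip": -1,"x": 0,"y": 0,"z": 0,"twist": 0}])

```text
time: 12.77
position: [0.5748, 0.0792, 0.0301]
ee_rot: [2.595, 1.769, 0.002]
force: [2.1, -1.2, 1.5]
finger_gap: -0.002
```

```bash
python3 -c "
from workcell import sense
from h import *
rel(sense())"
```

```text
t 12.77 p [0.5748 0.0792 0.0301] yaw 1.196 tilt [ 0.002 -0.   ] q [ 0.14  0.43 -0.37  0.77 -0.    2.08] F [ 2.1 -1.2  1.5] gap -0.002
c in tool [ 0.0284 -0.0174] theta -1.945
```

>>> jog_arm(steps=[{"grip": -1,"x": 0,"y": 0.007,"z": 0,"twist": 0},{"grip": -1,"x": 0,"y": 0,"z": -0.02,"twist": 0},{"grip": -1,"x": 0,"y": 0,"z": -0.02,"twist": 0},{"grip": -1,"x": 0.0033,"y": 0.0032,"z": 0,"twist": -0.125},{"grip": -1,"x": 0.0033,"y": 0.0032,"z": 0,"twist": -0.125},{"grip": -1,"x": 0.0033,"y": 0.0032,"z": 0,"twist": -0.125},{"grip": -1,"x": 0.0033,"y": 0.0032,"z": 0,"twist": -0.125},{"grip": -1,"x": 0.0033,"y": 0.0032,"z": 0,"twist": -0.125},{"grip": -1,"x": 0.0033,"y": 0.0032,"z": 0,"twist": -0.125},{"grip": -1,"x": 0.0033,"y": 0.0032,"z": 0,"twist": -0.125},{"grip": -1,"x": 0.0033,"y": 0.0032,"z": 0,"twist": -0.125},{"grip": -1,"x": 0.0033,"y": 0.0032,"z": 0,"twist": -0.125},{"grip": -1,"x": 0.0033,"y": 0.0032,"z": 0,"twist": -0.125},{"grip": -1,"x": 0.0033,"y": 0.0032,"z": 0,"twist": -0.125},{"grip": -1,"x": 0.0033,"y": 0.0032,"z": 0,"twist": -0.125},{"grip": -1,"x": 0.0033,"y": 0.0032,"z": 0,"twist": -0.125},{"grip": -1,"x": 0.0033,"y": 0.0032,"z": 0,"twist": -0.125},{"grip": -1,"x": 0.0033,"y": 0.0032,"z": 0,"twist": -0.125},{"grip": -1,"x": 0.0033,"y": 0.0032,"z": 0,"twist": -0.125},{"grip": -1,"x": 0.0033,"y": 0.0032,"z": 0,"twist": -0.125}])

```text
time: 14.43
position: [0.5894, 0.1408, 0.0689]
ee_rot: [0.295, -3.126, -0.001]
force: [-0.7, 0.9, 0.1]
finger_gap: 0.002
```

>>> jog_arm(steps=[{"grip": -1,"x": 0.0033,"y": 0.0032,"z": 0,"twist": -0.125},{"grip": -1,"x": 0.0033,"y": 0.0032,"z": 0,"twist": -0.125},{"grip": -1,"x": 0.0033,"y": 0.0032,"z": 0,"twist": -0.125},{"grip": -1,"x": 0.0033,"y": 0.0032,"z": 0,"twist": -0.125},{"grip": -1,"x": 0.0033,"y": 0.0032,"z": 0,"twist": -0.125},{"grip": -1,"x": 0.0033,"y": 0.0032,"z": 0,"twist": -0.125},{"grip": -1,"x": 0.0033,"y": 0.0032,"z": 0,"twist": -0.125},{"grip": -1,"x": 0.0033,"y": 0.0032,"z": 0,"twist": -0.125},{"grip": -1,"x": 0,"y": 0,"z": 0,"twist": 0}])

```text
time: 15.18
position: [0.5538, 0.1457, 0.0689]
ee_rot: [1.753, -2.605, -0.002]
force: [-1.1, 0.4, -0.2]
finger_gap: 0.003
```

```bash
python3 -c "
from workcell import sense
from h import *
rel(sense());look('pics/w5.png')"
```

```text
t 15.18 p [0.5538 0.1457 0.0689] yaw -1.957 tilt [-0.002  0.   ] q [ 0.26  0.38 -0.34  0.85  0.   -0.93] F [-1.1  0.4 -0.2] gap 0.003
c in tool [ 0.0255 -0.0268] theta 1.184
```

View pics/w5.png

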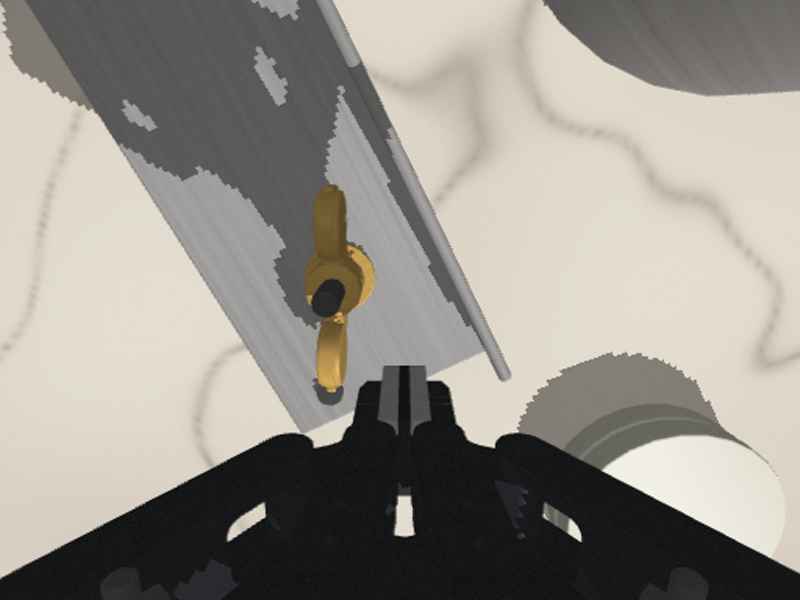

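>>> jog_arm(steps=[{"grip": -1,"x": -0.001,"y": 0,"z": 0.02,"twist": 0},{"grip": -1,"x": -0.001,"y": 0,"z": 0.02,"twist": 0},{"grip": -1,"x": 0,"y": -0.003,"z": 0,"twist": 0},{"grip": -1,"x": 0,"y": -0.004,"z": 0,"twist": 0},{"grip": -1,"x": -0.0021,"y": -0.0035,"z": 0,"twist": 0.12},{"grip": -1,"x": -0.0021,"y": -0.0035,"z": 0,"twist": 0.12},{"grip": -1,"x": -0.0021,"y": -0.0035,"z": 0,"twist": 0.12},{"grip": -1,"x": -0.0021,"y": -0.0035,"z": 0,"twist": 0.12},{"grip": -1,"x": -0.0021,"y": -0.0035,"z": 0,"twist": 0.12},{"grip": -1,"x": -0.0021,"y": -0.0035,"z": 0,"twist": 0.12},{"grip": -1,"x": -0.0021,"y": -0.0035,"z": 0,"twist": 0.12},{"grip": -1,"x": -0.0021,"y": -0.0035,"z": 0,"twist": 0.12}])

```text
time: 16.23
position: [0.5931, 0.1371, 0.0304]
ee_rot: [-0.332, 3.124, 0.003]
force: [-0.4, 2.9, -0.6]
finger_gap: 0.002
```

>>> jog_arm(steps=[{"grip": -1,"x": -0.0021,"y": -0.0035,"z": 0,"twist": 0.12},{"grip": -1,"x": -0.0021,"y": -0.0035,"z": 0,"twist": 0.12},{"grip": -1,"x": -0.0021,"y": -0.0035,"z": 0,"twist": 0.12},{"grip": -1,"x": -0.0021,"y": -0.0035,"z": 0,"twist": 0.12}])

```text
time: 16.57
position: [0.6026, 0.1236, 0.0307]
ee_rot: [0.42, 3.112, 0.004]
force: [-0.5, 1.9, 0.1]
finger_gap: 0.002
```

>>> jog_arm(steps=[{"grip": -1,"x": -0.0021,"y": -0.0035,"z": 0,"twist": 0.12},{"grip": -1,"x": -0.0021,"y": -0.0035,"z": 0,"twist": 0.12},{"grip": -1,"x": -0.0021,"y": -0.0035,"z": 0,"twist": 0.12},{"grip": -1,"x": -0.0021,"y": -0.0035,"z": 0,"twist": 0.12}])

```text
time: 16.9
position: [0.6049, 0.1074, 0.0309]
ee_rot: [1.148, 2.922, 0.004]
force: [1.6, 1.6, -1.6]
finger_gap: -0.005
```

```bash
python3 -c "
from workcell import sense
from h import *
rel(sense())"
```

```text
t 16.9 p [0.6049 0.1074 0.0309] yaw 2.393 tilt [0.003 0.002] q [ 0.17  0.48 -0.28  0.8   0.    0.92] F [ 1.6  1.6 -1.6] gap -0.005
c in tool [ 0.0295 -0.0211] theta -0.749
```

Now at θ −0.75, force still about 2.3 N. I'll keep going in smaller bites as the expected stop nears.

>>> jog_arm(steps=[{"grip": -1,"x": -0.0021,"y": -0.0035,"z": 0,"twist": 0.12},{"grip": -1,"x": -0.0021,"y": -0.0035,"z": 0,"twist": 0.12},{"grip": -1,"x": -0.0021,"y": -0.0035,"z": 0,"twist": 0.12},{"grip": -1,"x": -0.0021,"y": -0.0035,"z": 0,"twist": 0.12},{"grip": -1,"x": -0.0021,"y": -0.0035,"z": 0,"twist": 0.12},{"grip": -1,"x": -0.0011,"y": -0.0018,"z": 0,"twist": 0.06}])

```text
time: 17.4
position: [0.5952, 0.0868, 0.0311]
ee_rot: [2.033, 2.392, 0.004]
force: [3.1, -0.5, -0.5]
finger_gap: 0.0
```

>>> jog_arm(steps=[{"grip": -1,"x": -0.0011,"y": -0.0018,"z": 0,"twist": 0.06},{"grip": -1,"x": -0.0011,"y": -0.0018,"z": 0,"twist": 0.06},{"grip": -1,"x": -0.0011,"y": -0.0018,"z": 0,"twist": 0.06},{"grip": -1,"x": 0,"y": 0,"z": 0,"twist": 0}])

```text
time: 17.73
position: [0.5898, 0.0827, 0.031]
ee_rot: [2.235, 2.204, 0.003]
force: [1.8, -1.6, 0.9]
finger_gap: -0.005
```

```bash
python3 -c "
from workcell import sense
from h import *
rel(sense())"
```

```text
t 17.73 p [0.5898 0.0827 0.031 ] yaw 1.557 tilt [ 0.003 -0.   ] q [ 0.14  0.45 -0.33  0.78 -0.    1.72] F [ 1.8 -1.6  0.9] gap -0.005
c in tool [ 0.029  -0.0212] theta -1.585
```

>>> jog_arm(steps=[{"grip": -1,"x": -0.0011,"y": -0.0018,"z": 0,"twist": 0.06},{"grip": -1,"x": -0.0011,"y": -0.0018,"z": 0,"twist": 0.06},{"grip": -1,"x": 0,"y": 0,"z": 0,"twist": 0}])

```text
time: 17.98
position: [0.5857, 0.0808, 0.0306]
ee_rot: [2.362, 2.069, 0.002]
force: [2.1, -0.6, 0.6]
finger_gap: 0.002
```

>>> jog_arm(steps=[{"grip": -1,"x": -0.0011,"y": -0.0018,"z": 0,"twist": 0.06},{"grip": -1,"x": -0.0011,"y": -0.0018,"z": 0,"twist": 0.06},{"grip": -1,"x": 0,"y": 0,"z": 0,"twist": 0}])

```text
time: 18.23
position: [0.5812, 0.0795, 0.0302]
ee_rot: [2.481, 1.926, 0.002]
force: [1.7, -1.4, 0.7]
finger_gap: -0.003
```

>>> jog_arm(steps=[{"grip": -1,"x": -0.0011,"y": -0.0018,"z": 0,"twist": 0.06},{"grip": -1,"x": 0,"y": 0,"z": 0,"twist": 0},{"grip": -1,"x": 0,"y": 0,"z": 0,"twist": 0}])

```text
time: 18.48
position: [0.579, 0.0791, 0.0299]
ee_rot: [2.535, 1.855, 0.002]
force: [2.9, -0.2, 0.7]
finger_gap: 0.002
```

```bash
python3 -c "
from workcell import sense
from h import *
rel(sense())"
```

```text
t 18.48 p [0.579  0.0791 0.0299] yaw 1.263 tilt [0.001 0.   ] q [ 0.14  0.44 -0.36  0.77  0.    2.01] F [ 2.9 -0.2  0.7] gap 0.002
c in tool [ 0.0283 -0.0195] theta -1.878
```

>>> jog_arm(steps=[{"grip": -1,"x": -0.0005,"y": -0.0018,"z": 0,"twist": 0.06},{"grip": -1,"x": 0,"y": 0,"z": 0,"twist": 0},{"grip": -1,"x": 0,"y": 0,"z": 0,"twist": 0}])

```text
time: 18.73
position: [0.5786, 0.0785, 0.0301]
ee_rot: [2.588, 1.775, 0.004]
force: [5.4, -3.5, 0.6]
finger_gap: 0.001
```

>>> jog_arm(steps=[{"grip": -1,"x": 0,"y": -0.002,"z": 0,"twist": 0},{"grip": -1,"x": 0,"y": 0,"z": 0,"twist": 0},{"grip": -1,"x": 0,"y": 0,"z": 0,"twist": 0}])

```text
time: 18.98
position: [0.5781, 0.0787, 0.0304]
ee_rot: [2.586, 1.774, 0.006]
force: [8.3, -4.9, -1.5]
finger_gap: 0.0
```

```bash
python3 -c "
from workcell import sense
from h import *
rel(sense())"
```

```text
t 18.98 p [0.5781 0.0787 0.0304] yaw 1.202 tilt [ 0.006 -0.003] q [ 0.14  0.43 -0.37  0.77 -0.    2.08] F [ 8.3 -4.9 -1.5] gap 0.0
c in tool [ 0.0278 -0.0205] theta -1.939
```

Force is climbing without motion, which fits the hard stop at the expected angle. One firmer push will confirm it.

>>> jog_arm(steps=[{"grip": -1,"x": 0,"y": -0.003,"z": 0,"twist": 0},{"grip": -1,"x": 0,"y": 0,"z": 0,"twist": 0},{"grip": -1,"x": 0,"y": 0,"z": 0,"twist": 0}])

```text
time: 19.23
position: [0.5776, 0.0791, 0.0308]
ee_rot: [2.584, 1.771, 0.009]
force: [13.8, -8.6, -5.6]
finger_gap: 0.003
```

```bash
python3 -c "
from workcell import sense
from h import *
rel(sense());look('pics/w6.png')"
```

```text
t 19.23 p [0.5776 0.0791 0.0308] yaw 1.202 tilt [ 0.01  -0.004] q [ 0.14  0.43 -0.37  0.76 -0.01  2.08] F [13.8 -8.6 -5.6] gap 0.003
c in tool [ 0.0276 -0.0199] theta -1.94
```

View pics/w6.png

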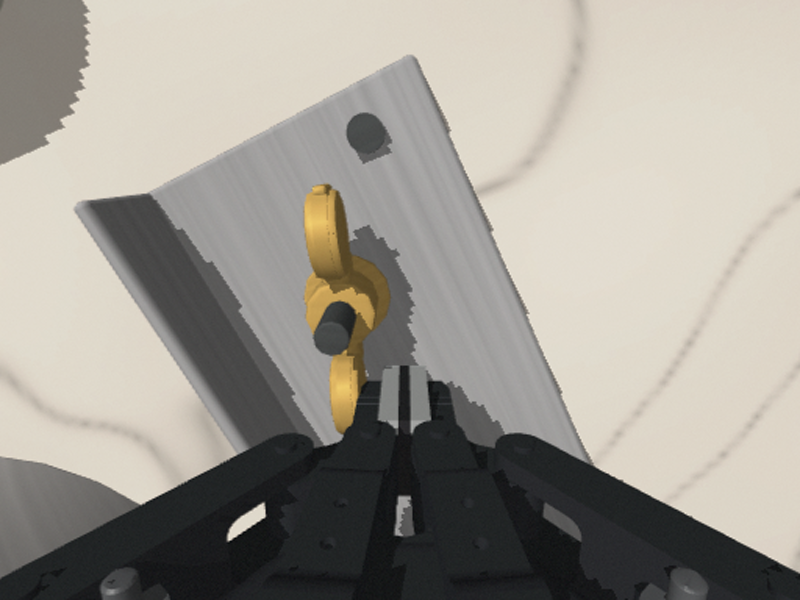

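>>> jog_arm(steps=[{"grip": -1,"x": 0,"y": 0.006,"z": 0,"twist": 0},{"grip": -1,"x": 0,"y": 0.006,"z": 0,"twist": 0},{"grip": -1,"x": 0,"y": 0,"z": -0.02,"twist": 0},{"grip": -1,"x": 0,"y": 0,"z": -0.03,"twist": 0},{"grip": -1,"x": 0.015,"y": 0,"z": -0.03,"twist": 0},{"grip": -1,"x": 0.02,"y": 0,"z": -0.03,"twist": 0},{"grip": -1,"x": 0.02,"y": 0,"z": -0.03,"twist": 0},{"grip": -1,"x": 0,"y": 0,"z": -0.035,"twist": 0},{"grip": -1,"x": 0,"y": 0,"z": -0.035,"twist": 0},{"grip": -1,"x": 0,"y": 0,"z": -0.035,"twist": 0},{"grip": -1,"x": 0,"y": 0,"z": -0.035,"twist": 0},{"grip": -1,"x": 0,"y": 0,"z": 0,"twist": 0},{"grip": -1,"x": 0,"y": 0,"z": 0,"twist": 0}])

```text
time: 20.37
position: [0.6035, 0.1284, 0.3114]
ee_rot: [2.591, 1.776, 0.005]
force: [0.2, -0.3, -0.8]
finger_gap: 0.001
```

Run:
```python
from workcell import sense,optics
from h import *
rel(sense()); d=look('pics/w7.png')
t=optics.get_image('side')['image'][:,:,::-1]
w=cv2.resize(d['image'][:,:,::-1],(400,300)); cv2.imwrite('pics/w7.png',np.hstack([w,cv2.resize(t,(400,300))]))
```

```text
t 20.37 p [0.6035 0.1284 0.3114] yaw 1.202 tilt [0.003 0.002] q [0.21 0.33 0.15 1.39 0.   2.15] F [ 0.2 -0.3 -0.8] gap 0.001
c in tool [-0.0278 -0.0262] theta -1.94
```

View pics/w7.png

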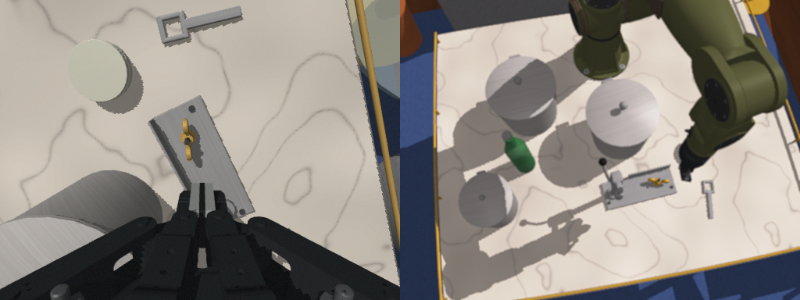

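```bash
python3 -c "
from workcell import ctrl
print(ctrl.finish_job())"
```

```text
the job is handed in; nothing more can be done
None
```

The wing nut is down against its stop and the job is handed in, at about 20 s of robot time. I turned it clockwise in three strokes with the side of the shut fingertips, pushing one wing at a time, for about 7.7 rad in all.

- **Turning force:** it moved at about 2–3 N throughout, until it stopped near −1.9 rad in the world frame.
- **Stop:** two further pushes there raised the force to about 10 N and then 17 N, and the nut did not move. The angle is within about 0.05 rad of the stop I worked out from the start pose. That figure assumes the nut's zero lines up with the stand. I did not measure the nut's final height on its washer.
- **Surroundings:** in the last pictures the bottle, opener, coasters and ice bucket with its lid look as they were at the start. I checked this by eye only.
- **Finish:** the arm stood about 0.31 m above the cart, with force readings near zero. No check failed or disagreed, apart from a few millimetres of spread between cameras in locating the nut.

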